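Make up two machine service kits

TASK

Make up the two service kits from the stock on the bench: the red tray gets the orange filter and the steel pin, the blue tray gets the white filter and the bronze bush. In both trays the filter stands in the compartment with the yellow floor and the metal part in the one with the black floor, each upright and flat on the floor. Leave the green filter, the blue-and-brass coupling, the tape measure and the wrench where they are.

Things in the scene. Friction and masses are not known exactly. Their poses are not given: they have to be found in the camera images.
- tray_red: Red kit tray, fixed to the bench: 96 mm (its x) by 178 mm (its y) outside, rim 16 mm high, floor 4 mm thick, walls 6 mm and the single cross divider 4 mm thick. Two compartments, each 84 x 81 mm inside: the one with the yellow floor is centred at y = +42.5 mm of the tray's frame, the one with the black floor at y = -42.5 mm (x = 0 for both). Origin: centre of its underside, z up. The tray may be turned either way round.
- tray_blue: Blue kit tray, fixed to the bench: 96 mm (its x) by 178 mm (its y) outside, rim 16 mm high, floor 4 mm thick, walls 6 mm and the single cross divider 4 mm thick. Two compartments, each 84 x 81 mm inside: the one with the yellow floor is centred at y = +42.5 mm of the tray's frame, the one with the black floor at y = -42.5 mm (x = 0 for both). Origin: centre of its underside, z up. The tray may be turned either way round.
- filter_orange: Orange spin-on filter, a round can standing upright: 58 mm diameter, 75 mm high (top 13 mm domed, with a small 22 mm boss), about 0.35 kg. Origin: centre of its underside, z up along its axis.
- filter_white: White spin-on filter, a round can standing upright: 58 mm diameter, 75 mm high (top 13 mm domed, with a small 22 mm boss), about 0.35 kg. Origin: centre of its underside, z up along its axis.
- filter_green: Green spin-on filter, a round can standing upright: 58 mm diameter, 75 mm high (top 13 mm domed, with a small 22 mm boss), about 0.35 kg. Origin: centre of its underside, z up along its axis. Not needed, stays where it is.
- pin: Bright steel pivot pin standing upright on its flange: flange 40 mm diameter and 8 mm thick at the bottom, shaft 26 mm diameter above, 82 mm high in all, about 0.38 kg. Origin: centre of the flange's underside, z up along the shaft.
- bush: Bronze (copper-coloured) plain bush, a tube standing on end: 45 mm outer diameter, 30 mm bore, 60 mm high, about 0.36 kg. Origin: centre of its lower end, z up along its axis.
- coupling: Hose coupling standing upright: brass foot 40 mm diameter, blue sleeve 36 mm diameter, brass nipple 22 mm diameter on top, 70 mm high in all. Not needed, stays where it is. Origin: centre of its underside, z up.
- tape: Yellow tape measure lying flat between the stock, 55 x 62 mm and 32 mm high with a small steel hook at its +y end; a bystander. Origin: centre of its underside, z up.
- wrench: Flat steel wrench, 170 mm long, 8 mm high, lying between the stock; a bystander. Its x runs along it to the working end. Origin: on its underside near mid-length, z up.
Mind the look-alikes: they are no part of the job. Leave any pink look-alike of the filter_white alone.

How it is judged:
By the outcome, as a careful person would: the job done as asked, in the order asked, and still so for the second after the job is handed in, with the robot touching nothing.
It also fails if it takes over 120 s, if anything falls off the work surface, if the arm or the gripper's body presses on something with over 40 N, if the wrist force passes 120 N, or if a joint passes its speed limit or range.

ROBOT

A 6-joint arm with a two-finger parallel gripper is mounted at the origin on the work surface. World frame = base frame: x ahead of the robot, y to its left, z up, the work surface at z = 0. Lengths are in mm, angles in degrees, forces in N, time in s.
With the tool pointing down it reaches from about 350 to 850 mm from the base axis. Payload 8.1 kg.
Tool frame: the origin (TCP) lies midway between the tips of the shut fingers; the grasp point (between the pads) lies 19 mm behind it; z points along the fingers, y is the line along which they close (so a half turn about z gives the same grasp; the last joint's range is limited). The gripper opens to 85 mm and grips with 20 to 120 N. Pads are 22 mm wide; open, the fingers measure 114 mm over their backs; the gripper's body (76 mm by 85 mm) begins 54 mm behind the grasp point. The pads swing forward as they close: fully open they stand 13 mm farther back than shut.
Start: joints at [69.133, 7.471, 85.268, -0, 87.261, -4.893], TCP at [165.099, 576.843, 231.292] pointing down, gripper open.
Joint ranges: [-169.43, 169.43], [-51.17, 129.36], [1.28, 143.12], [-76.62, 256.62], [0, 156.53], [-152.29, 152.29]. Speed limits (degrees/s): [136.94, 136.94, 159.86, 180, 180, 180].

INTERFACE

Orientations are given as [roll, pitch, yaw] about the fixed x, y, z axes, in that order (R = Rz(yaw) Ry(pitch) Rx(roll)).
In Python, from bench import sense, snapshot, order, finder gives the robot as it stands.
- The arm moves only by the tool send_rows, never from a script. Its argument "steps" is a list of rows, each a list of 2 entries, a list of its own where there are three numbers: the shift along the world's x, y, z in units of 30 mm (1.0 is 30 mm), then the turn, a rotation vector about the world's x, y, z in rad. In form: [[[dx, dy, dz], [wx, wy, wz]], ...]. A call has 1 to 10 rows; each row is the pose to reach, as a shift and turn from the pose commanded when the call began; what a row does not reach only later rows make up. A row lasts 1/8 s, in which the tool goes at most 62.5 mm and 10.7 degrees, less where a joint would pass 70% of its speed; a pose out of reach is approached as far as the arm can. A call with a gripper value outside its range is refused whole. "fingers" is the closure, from 0 (fully open) to 1 (shut), set as the call begins (left out, the last holds). The fingers move at their own pace and stop on an object; "squeeze" is the grip in N (left out, the last holds). Time passes only in rows, so rows that repeat a pose let the fingers close. It gives the time, the measured TCP pose, the force, the opening and the grip force at its end, in the units of the state.
- sense(): the state, without advancing time (a new reading comes with each control period).
- snapshot(name): name is "scene" or "top" or "wrist"; returns a dict with "img" (420x560x3 uint8, red, green, blue), "K" (3x3 intrinsics, pixels), "k1" (the pictures are not rectified: a ray, as slopes to the right and down, at radius r is drawn at 1 + k1 r^2 times it, then the intrinsics apply), "pose" (4x4, takes a point from camera to world coordinates). Camera axes: x right, y up, looking along -z (the intrinsics and any distortion apply to the point x, -y, -z); pixel columns grow to the right and rows downward; lengths in mm; the calibration is good to about 2 mm. A picture is of the moment at which its call begins. There is no depth.
- order.hand_in(): hands the job in; it is judged then, once.
Trained networks look in the newest picture that a camera, given by its name, has taken for a name from the list of things; names that differ only in an ending like _2 or _b are one class to them, and where a whole thing is asked for, a point or a joint stands for the part that bears it (a point fixed in the world has none). Each returns a list of dicts, best first, with "confidence" (0 to 1); they miss things now and then, are a little off and sometimes report something else, mostly with a low value. They report only what shows in the picture. A call takes as long as a camera call. They do not tell look-alikes from the thing itself.
- finder.find_in(label, camera): "box" ([left, top, width, height] as shares, 0 to 1, of the picture: columns of its width, rows of its height, round what is visible of it).
- finder.trace(label, camera): "mask" (420x560 bool, what is visible of it) and "box" ([left, top, width, height] as shares, 0 to 1, of the picture: columns of its width, rows of its height, round what is visible of it).
- finder.pinpoint(label, camera): "at" ([column, row] as shares, 0 to 1, of the picture: columns of its width, rows of its height: a listed point, or the origin of a listed thing).
The state is a dict: "time": time; "joint_pos": joint angles; "qd": joint speeds; "joint_efforts": joint torques, N m; "tool_pos": TCP position; "tcp_rot": TCP orientation; "ft_force": force on the tool from outside, world axes, zero at the start; "wrist_torque": the same for the moment, N m; "finger_gap": finger opening in mm; "grip_force": force on a finger pad.
Only numpy, scipy, OpenCV 4.12 (cv2) and the standard library are available. Lean on these libraries where they do the work, as an engineer would, in place of code of your own. Each camera call takes 0.05 s, during which the arm holds its last target. There are 200 camera calls.

## Working session

There is one attempt and no reset: what is moved stays moved. The work goes in short steps, Python scripts to look and compute and a tool call to move; the robot and the scene stay as the last step left them, time stands still between calls to the robot, and variables do not carry over. Pictures are saved under pics/ and viewed, at most 14 in all, crops included, and the job is handed in when it is done.

Besides the shell and the picture viewer there is one more tool, called after "Emit:" as name([rows], argument=value, ...), one row to a line, values as JSON. send_rows: Moves the arm, as the interface text tells. Its arguments: {"type":"object","properties":{"steps":{"type":"array"},"fingers":{"type":"number"},"squeeze":{"type":"number"}},"required":["steps"]}

```bash
mkdir -p pics; ls
cat > h.py <<'E'
import numpy as np, cv2
from bench import sense, snapshot, order, finder
def shot(n,f):
    s=snapshot(n); cv2.imwrite('pics/'+f,s['img'][:,:,::-1]); return s
def ray(s,u,v):
    K=s['K']; x=(u-K[0,2])/K[0,0]; y=(v-K[1,2])/K[1,1]
    rd=np.hypot(x,y); r=rd
    for _ in range(20): r=rd/(1+s['k1']*r*r)
    if rd>0: x*=r/rd; y*=r/rd
    P=np.array(s['pose']); d=P[:3,:3]@np.array([x,-y,-1]); return P[:3,3],d
def atz(s,u,v,z):
    o,d=ray(s,u,v); return o+d*(z-o[2])/d[2]
def proj(s,p):
    P=np.array(s['pose']); c=P[:3,:3].T@(np.array(p,float)-P[:3,3]); x=c[0]/-c[2]; y=-c[1]/-c[2]
    f=1+s['k1']*(x*x+y*y); K=s['K']; return K[0,0]*x*f+K[0,2],K[1,1]*y*f+K[1,2]
E
python3 - <<'E'
from h import *
np.set_printoptions(precision=1,suppress=True)
for c in ('top','scene'):
    s=shot(c,c+'0.png'); print(c,np.array(s['pose'])[:3,3],s['K'][0,0],s['k1'])
    for l in ['tray_red','tray_blue','filter_orange','filter_white','filter_green','pin','bush','coupling','tape','wrench']:
        for d in finder.pinpoint(l,c)[:3]:
            u,v=d['at'][0]*560,d['at'][1]*420; print(l,round(d['confidence'],2),round(u),round(v),atz(s,u,v,0)[:2])
E
```

```text
pics
top [ 280.8    7.7 1120.4] 456.03053002731093 -0.005776980907425392
tray_red 0.75 126 181 [533.8 361.7]
tray_red 0.71 262 210 [462.7  21.4]
tray_red 0.6 209 222 [432.  150.1]
tray_blue 0.77 415 195 [ 505.3 -365.1]
filter_orange 0.97 207 151 [613.2 162.2]
filter_white 0.69 190 264 [328.7 194.5]
filter_white 0.58 206 222 [431.4 158.4]
filter_green 0.79 263 211 [459.8  18.9]
pin 0.7 331 222 [ 434.3 -151.8]
bush 0.78 272 144 [633.2  -2.1]
bush 0.69 236 181 [536.1  87.1]
coupling 0.72 337 156 [ 605.1 -169.5]
tape 0.7 236 183 [531.2  86.6]
wrench 0.63 303 178 [545.6 -82.4]
scene [1183.7 -135.5  819.3] 488.1902439683706 0.004849406565605366
tray_red 0.86 435 209 [530.2 362.4]
tray_blue 0.94 108 263 [ 517.1 -360. ]
filter_orange 0.7 361 252 [607.7 160.2]
filter_white 0.92 341 163 [334.  201.9]
filter_green 0.83 283 210 [455.3  26.8]
pin 0.7 199 218 [ 433.  -163.3]
bush 0.85 285 273 [624.8  -9.1]
bush 0.66 363 252 [608.  164.1]
coupling 0.81 204 284 [ 613.6 -171.8]
tape 0.63 317 234 [538.6  83.6]
tape 0.62 435 211 [533.5 360.2]
tape 0.38 282 274 [624.8 -14.1]
wrench 0.82 240 246 [534.7 -85.4]
```

View pics/top0.png

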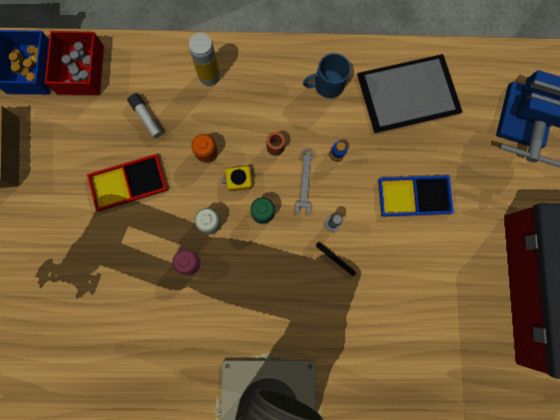

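View pics/scene0.png

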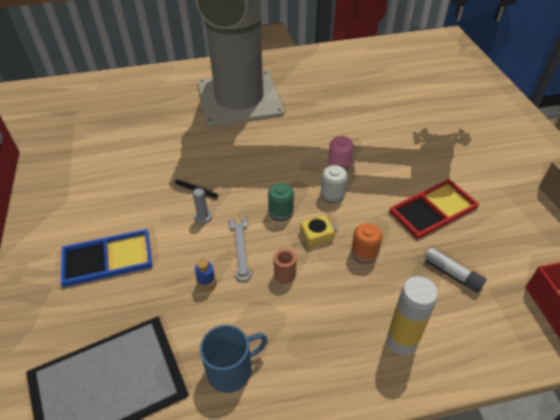

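Top view: orange (204,148), white (207,221), pink look-alike (186,262), bush (275,143), pin (335,222), coupling (339,150), green (262,210). Both trays have the yellow floor on the +y (left) side: red tray (127,182), blue tray (415,196). The scene view agrees.

Run:
```python
from h import *
np.set_printoptions(precision=1,suppress=True)
print({k:np.round(v,2) for k,v in sense().items()})
S={c:snapshot(c) for c in('top','scene')}
for l,c0 in(('tray_red',{'top':(127,182),'scene':(435,209)}),('tray_blue',{'top':(415,195),'scene':(108,258)})):
  for c in S:
    for d in finder.trace(l,c):
        m=d['mask'].astype(np.uint8)
        if not m[c0[c][1]-15:c0[c][1]+15,c0[c][0]-15:c0[c][0]+15].any(): continue
        p=np.argwhere(m)[:,::-1]
        q=np.array([atz(S[c],u,v,13 if c=='top' else 10)[:2] for u,v in p],np.float32)
        print(l,c,round(d['confidence'],2),cv2.minAreaRect(q)); break
    hsv=cv2.cvtColor(S[c]['img'],cv2.COLOR_RGB2HSV)
    x,y=c0[c]; w=np.zeros((420,560),np.uint8); w[y-35:y+35,x-50:x+50]=1
    for n,mm in(('yel',(abs(hsv[...,0].astype(int)-26)<5)&(hsv[...,1]>190)),('blk',hsv[...,2]<35)):
        p=np.argwhere(mm&(w>0))[:,::-1]; q=np.array([atz(S[c],u,v,4)[:2] for u,v in p],np.float32)
        if len(q): print('  ',n,len(q),np.median(q,0))
# things: centre of mask at mid-height, both views
from scipy.optimize import least_squares
for l,h,g in(('filter_orange',75,(610,161)),('filter_white',75,(431,155)),('pin',82,(434,-157)),('bush',60,(629,-5))):
  for c in S:
    best=None
    for d in finder.trace(l,c):
        p=np.argwhere(d['mask'])
        if not len(p): continue
        v,u=(p.min(0)+p.max(0))/2; a=atz(S[c],u,v,h/2)[:2]
        if np.hypot(*(a-g))<40: print(l,c,round(d['confidence'],2),a); break
```

```text
{'time': np.float64(1.1), 'joint_pos': array([69.1,  7.5, 85.3, -0. , 87.3, -4.9]), 'qd': array([-0.1, -0. ,  0. , -0.1, -0. ,  0.1]), 'joint_efforts': array([  0. , -56.9, -50.1,  -0. ,   0. ,   0. ]), 'tool_pos': array([165.1, 576.9, 231.3]), 'tcp_rot': array([180.,   0., 164.]), 'ft_force': array([-0.5,  0.1,  0.1]), 'wrist_torque': array([ 0., -0., -0.]), 'grip_force': np.float64(0.0), 'finger_gap': np.float64(85.19)}
tray_red top 0.66 ((529.2535400390625, 356.19744873046875), (100.55235290527344, 178.302490234375), 18.878992080688477)
   yel 935 [516.4 398.8]
   blk 950 [542.8 318.6]
tray_red scene 0.6 ((530.0132446289062, 357.6820373535156), (106.20136260986328, 191.27369689941406), 17.783355712890625)
   blk 52 [526.2 346. ]
tray_blue top 0.85 ((503.015625, -360.71051025390625), (100.41942596435547, 187.8214874267578), 2.5271568298339844)
   yel 920 [ 502.3 -321.7]
   blk 916 [ 506.  -407.7]
tray_blue scene 0.91 ((504.5959777832031, -361.8631591796875), (113.92540740966797, 183.27066040039062), 3.307762622833252)
   blk 808 [ 502.6 -407.4]
filter_orange top 0.78 [609.9 166.1]
filter_orange scene 0.63 [614.7 164.2]
filter_white top 0.58 [431.5 151.2]
filter_white scene 0.89 [433.8 148.9]
pin top 0.7 [ 429.5 -148.9]
pin scene 0.67 [ 438.7 -151.2]
bush top 0.53 [627.7  -9.7]
bush scene 0.78 [626.8  -9.1]
```

Emit:
send_rows([
  [[1.5, -1.4, -0.2], [0, 0, -0.13]],
  [[3, -2.8, -0.5], [0, 0, -0.26]],
  [[4.5, -4.2, -0.7], [0, 0, -0.39]],
  [[6, -5.6, -1], [0, 0, -0.52]],
  [[7.5, -7, -1.2], [0, 0, -0.65]],
  [[9, -8.4, -1.4], [0, 0, -0.78]],
  [[10.5, -9.8, -1.6], [0, 0, -0.91]],
  [[12, -11.2, -1.8], [0, 0, -1.04]],
  [[13.5, -12.6, -2], [0, 0, -1.17]],
  [[14.87, -13.73, -2], [0, 0, -1.29]],
], fingers=0, squeeze=60)

```text
time: 3.05
tool_pos: [612.3, 162.9, 170.7]
tcp_rot: [-180.0, 0.0, 89.8]
ft_force: [0.3, 0.9, 0.3]
finger_gap: 85.3
grip_force: 0.0
```

Run:
```python
from h import *
np.set_printoptions(precision=1,suppress=True)
st=sense(); s=shot('wrist','w1.png'); print(st['time'],st['tool_pos'],st['tcp_rot'],s['pose'])
for d in finder.trace('filter_orange','wrist')[:2]:
    p=np.argwhere(d['mask']); print(d['confidence'],p.min(0),p.max(0))
    v,u=(p.min(0)+p.max(0))/2; print([atz(s,u,v,z) for z in(0,37,62)])
```

```text
3.05 [612.3 162.9 170.7] [-180.     0.    89.8] [[  1.    0.    0.  612.6]
 [ -0.    1.    0.3 241.8]
 [ -0.   -0.3   1.  313.7]
 [  0.    0.    0.    1. ]]
0.57 [157 241] [236 311]
[array([610. , 151.8,   0. ]), array([610.3, 162.4,  37. ]), array([610.5, 169.6,  62. ])]
```

View pics/w1.png

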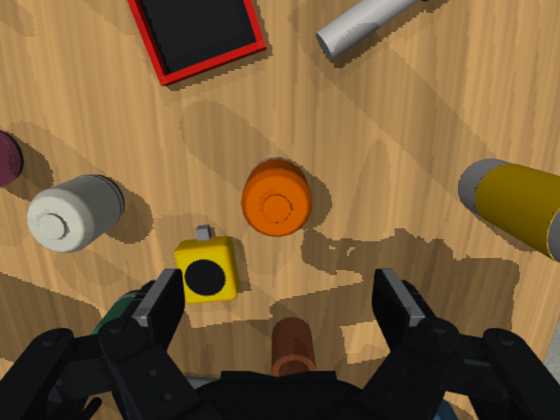

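Wrist view: the orange can is at (276,195), between the open fingers in x, with the tape at (205,275) clear of them. Going down.

Emit:
send_rows([
  [[0, -0.03, -1.2], [0, 0, 0]],
  [[0, -0.03, -2.4], [0, 0, 0]],
  [[0, -0.03, -3.6], [0, 0, 0]],
  [[0, -0.03, -4.5], [0, 0, 0]],
  [[0, -0.03, -5], [0, 0, 0]],
  [[0, -0.03, -5], [0, 0, 0]],
])

```text
time: 3.9
tool_pos: [610.2, 164.2, 20.3]
tcp_rot: [-179.9, 0.0, 90.1]
ft_force: [0.5, 0.4, 0.6]
finger_gap: 85.5
grip_force: 0.0
```

Emit:
send_rows([
  [[0, 0, 0], [0, 0, 0]],
  [[0, 0, 0], [0, 0, 0]],
  [[0, 0, 0], [0, 0, 0]],
  [[0, 0, 0], [0, 0, 0]],
  [[0, 0, 0], [0, 0, 0]],
  [[0, 0, 0], [0, 0, 0]],
  [[0, 0, 0], [0, 0, 0]],
  [[0, 0, 0], [0, 0, 0]],
], fingers=1, squeeze=60)

```text
time: 4.9
tool_pos: [612.8, 164.4, 23.6]
tcp_rot: [179.8, -0.0, 90.1]
ft_force: [-0.5, 0.2, 6.5]
finger_gap: 56.3
grip_force: 65.4
```

Emit:
send_rows([
  [[0, 0, 1], [0, 0, 0]],
  [[0, 0, 2], [0, 0, 0]],
  [[-0.6, 1.5, 2.3], [0, 0, 0]],
  [[-1.2, 3, 2.3], [0, 0, 0]],
  [[-1.8, 4.5, 2.3], [0, 0, 0]],
  [[-2.5, 6, 2.3], [0, 0, 0]],
  [[-3, 7.3, 2.3], [0, 0, 0]],
  [[-3.16, 7.78, 2.3], [0, 0, 0]],
  [[-3.16, 7.78, 2.3], [0, 0, 0]],
  [[-3.16, 7.78, 2.3], [0, 0, 0]],
])

```text
time: 6.15
tool_pos: [516.9, 396.2, 90.1]
tcp_rot: [-180.0, 0.0, 90.1]
ft_force: [0.4, -0.3, -4.4]
finger_gap: 56.4
grip_force: 65.8
```

Run:
```python
from h import *
np.set_printoptions(precision=1,suppress=True)
s=shot('wrist','w2.png')
```

```text
(no output)
```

View pics/w2.png

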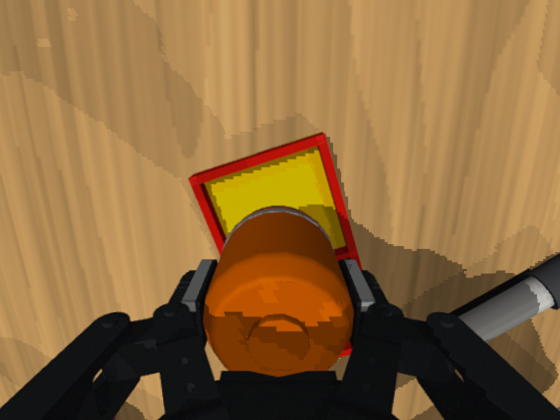

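The can hangs upright over the yellow floor of the red tray (tray corners at (190,179) and (325,133)). Lowering.

Emit:
send_rows([
  [[0, 0, -0.8], [0, 0, 0]],
  [[0, 0, -1.5], [0, 0, 0]],
  [[0, 0, -1.85], [0, 0, 0]],
  [[0, 0, -2.0], [0, 0, 0]],
  [[0, 0, -2.1], [0, 0, 0]],
  [[0, 0, -2.1], [0, 0, 0]],
  [[0, 0, -2.1], [0, 0, 0]],
])

```text
time: 7.08
tool_pos: [516.8, 397.8, 28.0]
tcp_rot: [179.9, -0.0, 90.1]
ft_force: [-0.2, -0.2, -4.7]
finger_gap: 56.3
grip_force: 65.9
```

Emit:
send_rows([
  [[0, 0, -0.05], [0, 0, 0]],
  [[0, 0, -0.1], [0, 0, 0]],
  [[0, 0, -0.1], [0, 0, 0]],
])

```text
time: 7.45
tool_pos: [516.9, 397.9, 27.6]
tcp_rot: [179.9, -0.0, 90.1]
ft_force: [-10.0, -6.2, 18.2]
finger_gap: 56.6
grip_force: 67.9
```

Emit:
send_rows([
  [[0, 0, 0.05], [0, 0, 0]],
  [[0, 0, 0.05], [0, 0, 0]],
  [[0, 0, 0.05], [0, 0, 0]],
  [[0, 0, 0.05], [0, 0, 0]],
  [[0, 0, 0.05], [0, 0, 0]],
  [[0, 0, 1], [0, 0, 0]],
  [[0, 0, 2], [0, 0, 0]],
  [[0, 0, 3], [0, 0, 0]],
  [[0, 0, 4], [0, 0, 0]],
  [[0, 0, 4.5], [0, 0, 0]],
], fingers=0)

```text
time: 8.7
tool_pos: [517.2, 398.0, 161.5]
tcp_rot: [179.9, -0.1, 90.1]
ft_force: [0.8, -0.3, -0.2]
finger_gap: 85.5
grip_force: 0.0
```

Emit:
send_rows([
  [[-0.3, -1.9, 0.3], [0, 0, 0]],
  [[-0.6, -3.8, 0.6], [0, 0, 0]],
  [[-0.9, -5.7, 0.6], [0, 0, 0]],
  [[-1.2, -7.6, 0.6], [0, 0, 0]],
  [[-1.5, -9.5, 0.6], [0, 0, 0]],
  [[-1.8, -11.4, 0.6], [0, 0, 0]],
  [[-2.1, -13.3, 0.6], [0, 0, 0]],
  [[-2.4, -15.2, 0.6], [0, 0, 0]],
  [[-2.7, -17, 0.6], [0, 0, 0]],
  [[-2.77, -18.27, 0.6], [0, 0, 0]],
])

```text
time: 9.95
tool_pos: [432.3, -152.7, 176.8]
tcp_rot: [-180.0, 0.0, 90.0]
ft_force: [0.5, 0.3, -0.3]
finger_gap: 85.4
grip_force: 0.0
```

```bash
cat >> h.py <<'E'
def look(label,f,h,g):
    st=sense(); s=shot('wrist',f); print('tcp',st['tool_pos'],st['tcp_rot'])
    for d in finder.trace(label,'wrist')[:3]:
        p=np.argwhere(d['mask'])
        v,u=(p.min(0)+p.max(0))/2; a=atz(s,u,v,h/2)
        print(round(d['confidence'],2),p.min(0),p.max(0),'mid',a)
    for d in finder.pinpoint(label,'wrist')[:2]:
        u,v=d['at'][0]*560,d['at'][1]*420; print('origin',round(d['confidence'],2),round(u),round(v),atz(s,u,v,0))
    return s
E
python3 - <<'E'
from h import *
np.set_printoptions(precision=1,suppress=True)
look('pin','w3.png',82,0)
s=snapshot('top')
for d in finder.trace('filter_orange','top')[:2]:
    p=np.argwhere(d['mask']);v,u=(p.min(0)+p.max(0))/2; print(d['confidence'],atz(s,u,v,41))
E
```

```text
tcp [ 432.3 -152.7  176.8] [-180.    0.   90.]
0.7 [167 258] [225 298] mid [ 432.1 -153.3   41. ]
origin 0.65 278 184 [ 432.4 -152.4    0. ]
0.57 [516.8 398.4  41. ]
```

View pics/w3.png

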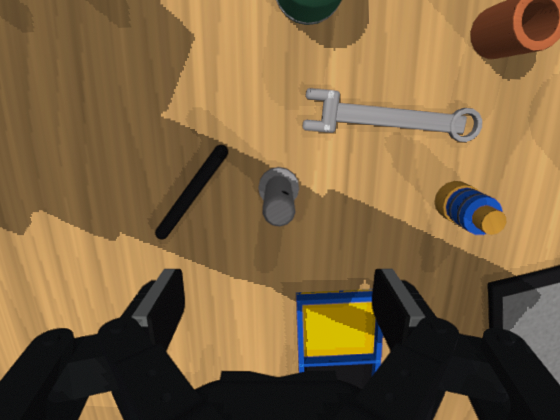

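Pin at (278,185) stands centred between the fingers. The pen at (190,190) is clear, and top view puts the orange can at (517,398), centred in its compartment.

Emit:
send_rows([
  [[0, 0, -1.2], [0, 0, 0]],
  [[0, 0, -2.4], [0, 0, 0]],
  [[0, 0, -3.6], [0, 0, 0]],
  [[0, 0, -4.5], [0, 0, 0]],
  [[0, 0, -5], [0, 0, 0]],
  [[0, 0, -5], [0, 0, 0]],
])

```text
time: 10.95
tool_pos: [432.6, -149.5, 26.4]
tcp_rot: [-179.9, -0.1, 90.2]
ft_force: [0.5, 0.1, 0.3]
finger_gap: 85.3
grip_force: 0.0
```

Emit:
send_rows([
  [[0, 0, 0], [0, 0, 0]],
  [[0, 0, 0], [0, 0, 0]],
  [[0, 0, 0], [0, 0, 0]],
  [[0, 0, 0], [0, 0, 0]],
  [[0, 0, 0], [0, 0, 0]],
  [[0, 0, 0], [0, 0, 0]],
  [[0, 0, 0], [0, 0, 0]],
  [[0, 0, 0], [0, 0, 0]],
], fingers=1, squeeze=60)

```text
time: 11.95
tool_pos: [433.7, -151.0, 28.1]
tcp_rot: [180.0, 0.0, 90.1]
ft_force: [-2.3, 0.1, 5.8]
finger_gap: 24.6
grip_force: 58.7
```

Emit:
send_rows([
  [[0, 0, 1.3], [0, 0, 0]],
  [[0, 0, 2.8], [0, 0, 0]],
  [[0.2, 0.8, 4], [0, 0, 0]],
  [[0.6, 2.6, 4.2], [0, 0, 0]],
  [[1, 4.5, 4.2], [0, 0, 0]],
  [[1.5, 6.4, 4.2], [0, 0, 0]],
  [[2, 8.3, 4.2], [0, 0, 0]],
  [[2.4, 10.2, 4.2], [0, 0, 0]],
  [[2.9, 12.1, 4.2], [0, 0, 0]],
  [[3.3, 14, 4.2], [0, 0, 0]],
])

```text
time: 13.2
tool_pos: [531.9, 271.0, 152.2]
tcp_rot: [-179.9, 0.0, 90.1]
ft_force: [1.0, -1.2, -3.7]
finger_gap: 24.6
grip_force: 60.2
```

Emit:
send_rows([
  [[0.3, 1.3, 0], [0, 0, 0]],
  [[0.34, 1.6, -0.5], [0, 0, 0]],
  [[0.34, 1.6, -1.5], [0, 0, 0]],
  [[0.34, 1.6, -2.5], [0, 0, 0]],
  [[0.34, 1.6, -2.5], [0, 0, 0]],
  [[0.34, 1.6, -2.5], [0, 0, 0]],
])

```text
time: 13.95
tool_pos: [542.7, 316.8, 78.7]
tcp_rot: [-180.0, 0.0, 90.1]
ft_force: [0.3, -0.0, -4.4]
finger_gap: 24.8
grip_force: 60.3
```

Run:
```python
from h import *
np.set_printoptions(precision=1,suppress=True)
print(sense()['tool_pos']); shot('wrist','w4.png')
```

```text
[542.7 316.8  78.7]
```

View pics/w4.png

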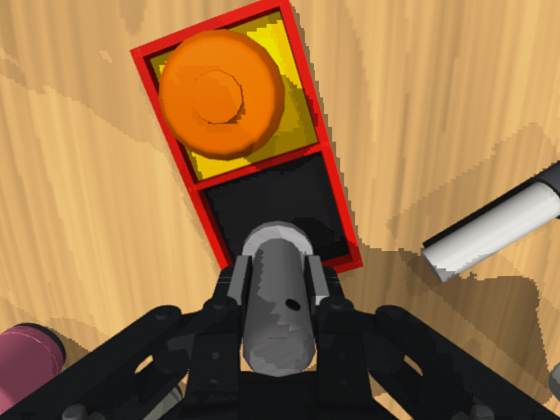

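Orange filter stands upright in the yellow compartment, and the pin hangs over the black one at (278,250). Lowering.

Emit:
send_rows([
  [[0, 0, -0.7], [0, 0, 0]],
  [[0, 0, -1.2], [0, 0, 0]],
  [[0, 0, -1.45], [0, 0, 0]],
  [[0, 0, -1.53], [0, 0, 0]],
  [[0, 0, -1.57], [0, 0, 0]],
  [[0, 0, -1.6], [0, 0, 0]],
  [[0, 0, -1.6], [0, 0, 0]],
])

```text
time: 14.88
tool_pos: [542.4, 317.5, 32.2]
tcp_rot: [-180.0, 0.0, 90.1]
ft_force: [-8.9, -4.3, 11.0]
finger_gap: 24.4
grip_force: 62.2
```

Contact with the floor. Releasing.

Emit:
send_rows([
  [[0, 0, 0.03], [0, 0, 0]],
  [[0, 0, 0.03], [0, 0, 0]],
  [[0, 0, 0.03], [0, 0, 0]],
  [[0, 0, 0.03], [0, 0, 0]],
  [[0, 0, 0.03], [0, 0, 0]],
  [[0, 0, 0.03], [0, 0, 0]],
  [[0, 0, 1], [0, 0, 0]],
  [[0, 0, 2.2], [0, 0, 0]],
  [[0, 0, 3.5], [0, 0, 0]],
  [[0, 0, 5], [0, 0, 0]],
], fingers=0)

```text
time: 16.12
tool_pos: [542.0, 317.1, 180.8]
tcp_rot: [-179.9, 0.0, 90.1]
ft_force: [0.6, 0.5, 0.0]
finger_gap: 85.6
grip_force: 0.0
```

Emit:
send_rows([
  [[-0.8, -1.2, 0], [0, 0, 0]],
  [[-1.6, -2.4, 0], [0, 0, 0]],
  [[-2.4, -3.6, 0], [0, 0, 0]],
  [[-3.2, -4.8, 0], [0, 0, 0]],
  [[-3.67, -5.6, 0], [0, 0, 0]],
  [[-3.67, -5.6, 0], [0, 0, 0]],
  [[-3.67, -5.6, 0], [0, 0, 0]],
])

```text
time: 17.0
tool_pos: [432.9, 149.7, 180.6]
tcp_rot: [179.9, -0.0, 90.1]
ft_force: [-0.2, 0.3, 0.0]
finger_gap: 85.2
grip_force: 0.0
```

Run:
```python
from h import *
np.set_printoptions(precision=1,suppress=True)
look('filter_white','w5.png',75,0)
```

```text
tcp [432.9 149.7 180.6] [179.9  -0.   90.1]
0.95 [157 240] [232 308] mid [429.3 148.5  37.5]
0.87 [107 115] [182 202] mid [328.9 193.6  37.5]
origin 0.69 275 183 [430.2 149.9   0. ]
origin 0.62 170 138 [327.5 195.    0. ]
```

View pics/w5.png

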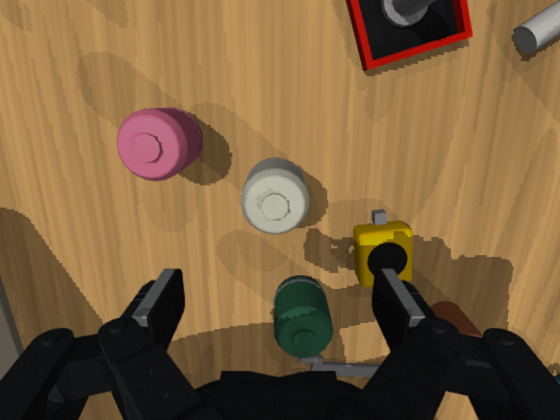

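White filter at (275,195) lies centred between the fingers; the pink look-alike at (160,143) is clear.

Emit:
send_rows([
  [[-0.08, 0, -1.2], [0, 0, 0]],
  [[-0.08, 0, -2.4], [0, 0, 0]],
  [[-0.08, 0, -3.6], [0, 0, 0]],
  [[-0.08, 0, -4.7], [0, 0, 0]],
  [[-0.08, 0, -5.3], [0, 0, 0]],
  [[-0.08, 0, -5.3], [0, 0, 0]],
])

```text
time: 17.9
tool_pos: [428.5, 149.4, 19.5]
tcp_rot: [-179.8, 0.0, 90.2]
ft_force: [-0.9, 0.5, 0.2]
finger_gap: 85.1
grip_force: 0.0
```

Emit:
send_rows([
  [[0, 0, 0], [0, 0, 0]],
  [[0, 0, 0], [0, 0, 0]],
  [[0, 0, 0], [0, 0, 0]],
  [[0, 0, 0], [0, 0, 0]],
  [[0, 0, 0], [0, 0, 0]],
  [[0, 0, 0], [0, 0, 0]],
  [[0, 0, 0], [0, 0, 0]],
  [[0, 0, 0], [0, 0, 0]],
], fingers=1, squeeze=60)

```text
time: 18.9
tool_pos: [431.4, 149.8, 22.8]
tcp_rot: [179.8, -0.0, 90.1]
ft_force: [-0.4, 0.5, 6.2]
finger_gap: 56.2
grip_force: 65.0
```

Emit:
send_rows([
  [[0, 0, 1.3], [0, 0, 0]],
  [[0, 0, 2.8], [0, 0, 0]],
  [[0.1, -0.8, 4], [0, 0, 0]],
  [[0.4, -2.6, 4.2], [0, 0, 0]],
  [[0.7, -4.5, 4.2], [0, 0, 0]],
  [[1, -6.4, 4.2], [0, 0, 0]],
  [[1.3, -8.3, 4.2], [0, 0, 0]],
  [[1.6, -10.2, 4.2], [0, 0, 0]],
  [[1.9, -12.1, 4.2], [0, 0, 0]],
  [[2.2, -14, 4.2], [0, 0, 0]],
])

```text
time: 20.15
tool_pos: [495.8, -272.5, 147.2]
tcp_rot: [-180.0, -0.0, 90.1]
ft_force: [1.3, 0.5, -3.1]
finger_gap: 56.3
grip_force: 65.8
```

Emit:
send_rows([
  [[0.2, -1.3, 0], [0, 0, 0]],
  [[0.2, -1.65, -0.5], [0, 0, 0]],
  [[0.2, -1.65, -1.5], [0, 0, 0]],
  [[0.2, -1.65, -2], [0, 0, 0]],
  [[0.2, -1.65, -2], [0, 0, 0]],
  [[0.2, -1.65, -2], [0, 0, 0]],
])

```text
time: 20.9
tool_pos: [502.6, -320.0, 88.3]
tcp_rot: [179.9, 0.0, 90.2]
ft_force: [0.3, 0.2, -2.2]
finger_gap: 56.5
grip_force: 65.6
```

Run:
```python
from h import *
np.set_printoptions(precision=1,suppress=True)
s=shot('wrist','w6.png'); hsv=cv2.cvtColor(s['img'],cv2.COLOR_RGB2HSV)
m=(abs(hsv[...,0].astype(int)-26)<6)&(hsv[...,1]>190)
m[250:]=0
p=np.argwhere(m)[:,::-1]; q=np.array([atz(s,u,v,4)[:2] for u,v in p]); print(len(q),np.percentile(q,[0.5,50,99.5],axis=0))
```

```text
6326 [[ 459.7 -338.8]
 [ 501.9 -301.6]
 [ 543.5 -282. ]]
```

View pics/w6.png

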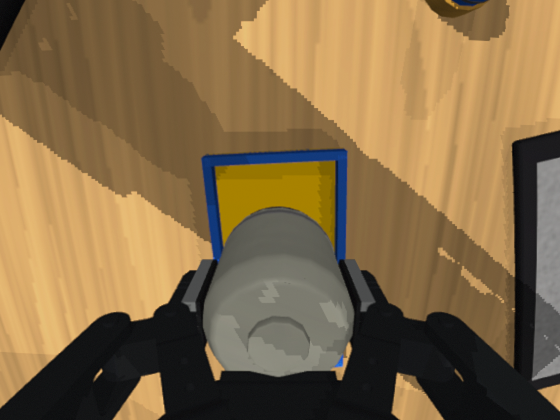

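White can hangs over the blue tray's yellow floor, with edges from x 460 to 543 and the far edge at y about −281, so it is centred. Lowering.

Emit:
send_rows([
  [[0, 0, -0.8], [0, 0, 0]],
  [[0, 0, -1.5], [0, 0, 0]],
  [[0, 0, -1.9], [0, 0, 0]],
  [[0, 0, -2.03], [0, 0, 0]],
  [[0, 0, -2.08], [0, 0, 0]],
  [[0, 0, -2.11], [0, 0, 0]],
  [[0, 0, -2.11], [0, 0, 0]],
])

```text
time: 21.82
tool_pos: [502.1, -320.2, 26.8]
tcp_rot: [-180.0, -0.0, 90.1]
ft_force: [-10.6, 7.7, 19.7]
finger_gap: 56.8
grip_force: 68.3
```

Emit:
send_rows([
  [[0, 0, 0.04], [0, 0, 0]],
  [[0, 0, 0.04], [0, 0, 0]],
  [[0, 0, 0.04], [0, 0, 0]],
  [[0, 0, 0.04], [0, 0, 0]],
  [[0, 0, 0.04], [0, 0, 0]],
  [[0, 0, 0.04], [0, 0, 0]],
  [[0, 0, 1], [0, 0, 0]],
  [[0, 0, 2.2], [0, 0, 0]],
  [[0, 0, 3.5], [0, 0, 0]],
  [[0, 0, 5], [0, 0, 0]],
], fingers=0)

```text
time: 23.08
tool_pos: [501.5, -319.8, 174.6]
tcp_rot: [-179.9, -0.0, 90.1]
ft_force: [0.7, -0.7, 0.2]
finger_gap: 85.5
grip_force: 0.0
```

Emit:
send_rows([
  [[0.6, 1.5, 0], [0, 0, 0]],
  [[1.2, 3, 0], [0, 0, 0]],
  [[1.8, 4.5, 0], [0, 0, 0]],
  [[2.4, 6, 0], [0, 0, 0]],
  [[3, 7.5, 0], [0, 0, 0]],
  [[3.6, 9, 0], [0, 0, 0]],
  [[4.18, 10.36, 0], [0, 0, 0]],
  [[4.18, 10.36, 0], [0, 0, 0]],
  [[4.18, 10.36, 0], [0, 0, 0]],
])

```text
time: 24.2
tool_pos: [627.2, -9.6, 173.8]
tcp_rot: [-180.0, 0.0, 90.1]
ft_force: [-0.3, -0.2, -0.3]
finger_gap: 85.2
grip_force: 0.0
```

Run:
```python
from h import *
np.set_printoptions(precision=1,suppress=True)
look('bush','w7.png',60,0)
```

```text
tcp [627.2  -9.6 173.8] [-180.     0.    90.1]
0.98 [164 249] [229 304] mid [625.6 -12.9  30. ]
origin 0.63 273 187 [622.3 -11.6   0. ]
```

View pics/w7.png

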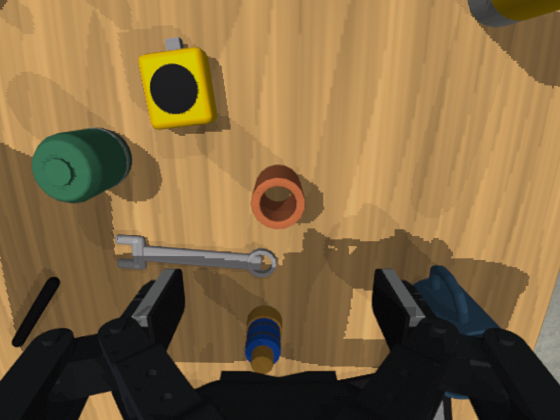

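Bush at (277,197) is between the fingers; the wrench ring at (262,262) lies clear of them.

Emit:
send_rows([
  [[-0.05, -0.06, -1.2], [0, 0, 0]],
  [[-0.05, -0.06, -2.4], [0, 0, 0]],
  [[-0.05, -0.06, -3.6], [0, 0, 0]],
  [[-0.05, -0.06, -4.7], [0, 0, 0]],
  [[-0.05, -0.06, -5.3], [0, 0, 0]],
  [[-0.05, -0.06, -5.3], [0, 0, 0]],
])

```text
time: 25.1
tool_pos: [624.6, -11.6, 13.7]
tcp_rot: [-179.8, -0.0, 90.1]
ft_force: [0.4, -0.6, 0.2]
finger_gap: 85.1
grip_force: 0.0
```

Emit:
send_rows([
  [[0, 0, 0], [0, 0, 0]],
  [[0, 0, 0], [0, 0, 0]],
  [[0, 0, 0], [0, 0, 0]],
  [[0, 0, 0], [0, 0, 0]],
  [[0, 0, 0], [0, 0, 0]],
  [[0, 0, 0], [0, 0, 0]],
  [[0, 0, 0], [0, 0, 0]],
  [[0, 0, 0], [0, 0, 0]],
], fingers=1, squeeze=60)

```text
time: 26.1
tool_pos: [627.3, -11.3, 17.1]
tcp_rot: [179.8, 0.0, 90.1]
ft_force: [-1.4, 0.8, 6.1]
finger_gap: 43.3
grip_force: 61.8
```

Emit:
send_rows([
  [[0, 0, 1.3], [0, 0, 0]],
  [[0, 0, 2.8], [0, 0, 0]],
  [[-0.2, -0.6, 4], [0, 0, 0]],
  [[-0.7, -2.2, 4.2], [0, 0, 0]],
  [[-1.2, -4, 4.2], [0, 0, 0]],
  [[-1.7, -5.8, 4.2], [0, 0, 0]],
  [[-2.2, -7.6, 4.2], [0, 0, 0]],
  [[-2.8, -9.4, 4.2], [0, 0, 0]],
  [[-3.4, -11.2, 4.2], [0, 0, 0]],
  [[-4, -13.13, 4.2], [0, 0, 0]],
])

```text
time: 27.35
tool_pos: [505.2, -406.4, 141.2]
tcp_rot: [180.0, -0.0, 90.1]
ft_force: [-0.0, -0.4, -2.3]
finger_gap: 43.6
grip_force: 62.1
```

Emit:
send_rows([
  [[0, 0, 0], [0, 0, 0]],
  [[0, 0, -0.5], [0, 0, 0]],
  [[0, 0, -1.5], [0, 0, 0]],
  [[0, 0, -2.2], [0, 0, 0]],
  [[0, 0, -2.2], [0, 0, 0]],
  [[0, 0, -2.2], [0, 0, 0]],
])

```text
time: 28.1
tool_pos: [506.5, -404.9, 75.7]
tcp_rot: [180.0, 0.0, 90.2]
ft_force: [0.1, -1.0, -2.1]
finger_gap: 43.4
grip_force: 62.0
```

Run:
```python
from h import *
shot('wrist','w8.png')
```

```text
(no output)
```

View pics/w8.png

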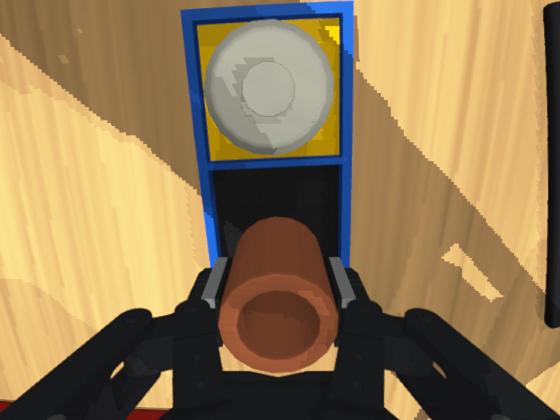

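White filter stands upright in the yellow compartment, and the bush hangs over the black floor at (278,245). Lowering.

Emit:
send_rows([
  [[0, 0, -0.8], [0, 0, 0]],
  [[0, 0, -1.4], [0, 0, 0]],
  [[0, 0, -1.75], [0, 0, 0]],
  [[0, 0, -1.85], [0, 0, 0]],
  [[0, 0, -1.88], [0, 0, 0]],
  [[0, 0, -1.91], [0, 0, 0]],
  [[0, 0, -1.91], [0, 0, 0]],
])

```text
time: 29.02
tool_pos: [506.1, -405.2, 21.0]
tcp_rot: [-180.0, 0.0, 90.1]
ft_force: [-11.2, 9.3, 21.4]
finger_gap: 43.2
grip_force: 64.3
```

Emit:
send_rows([
  [[0, 0, 0.04], [0, 0, 0]],
  [[0, 0, 0.04], [0, 0, 0]],
  [[0, 0, 0.04], [0, 0, 0]],
  [[0, 0, 0.04], [0, 0, 0]],
  [[0, 0, 0.04], [0, 0, 0]],
  [[0, 0, 0.04], [0, 0, 0]],
  [[0, 0, 1], [0, 0, 0]],
  [[0, 0, 2.2], [0, 0, 0]],
  [[0, 0, 3.5], [0, 0, 0]],
  [[0, 0, 5], [0, 0, 0]],
], fingers=0)

```text
time: 30.28
tool_pos: [505.5, -404.6, 168.2]
tcp_rot: [-179.9, -0.1, 90.1]
ft_force: [0.2, 0.6, -0.2]
finger_gap: 85.3
grip_force: 0.0
```

Emit:
send_rows([
  [[-2, 2, 1], [0, 0, 0]],
  [[-4, 4, 2], [0, 0, 0]],
  [[-4, 6, 2], [0, 0, 0]],
  [[-4, 8, 2], [0, 0, 0]],
  [[-4, 10, 2], [0, 0, 0]],
  [[-4, 10, 2], [0, 0, 0]],
  [[-4, 10, 2], [0, 0, 0]],
])

```text
time: 31.15
tool_pos: [386.0, -103.2, 228.2]
tcp_rot: [179.9, 0.0, 90.3]
ft_force: [-0.2, -0.0, 0.2]
finger_gap: 85.3
grip_force: 0.0
```

Run:
```python
from h import *
s=snapshot('scene'); a=s['img']
l=cv2.resize(a[170:260,380:490],(400,327)); r=cv2.resize(a[190:290,50:160],(400,364))
o=np.zeros((560,800,3),np.uint8); o[:327,:400]=l; o[:364,400:]=r
t=snapshot('top')['img']; o[370:,:]=0
o[370:560,:300]=cv2.resize(t[130:235,170:360],(300,190)); o[370:560,300:540]=cv2.resize(t[150:220,85:173],(240,190)); o[370:560,540:]=cv2.resize(t[165:225,370:460],(260,190))
cv2.imwrite('pics/fin.png',o[:,:,::-1])
```

```text
(no output)
```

View pics/fin.png

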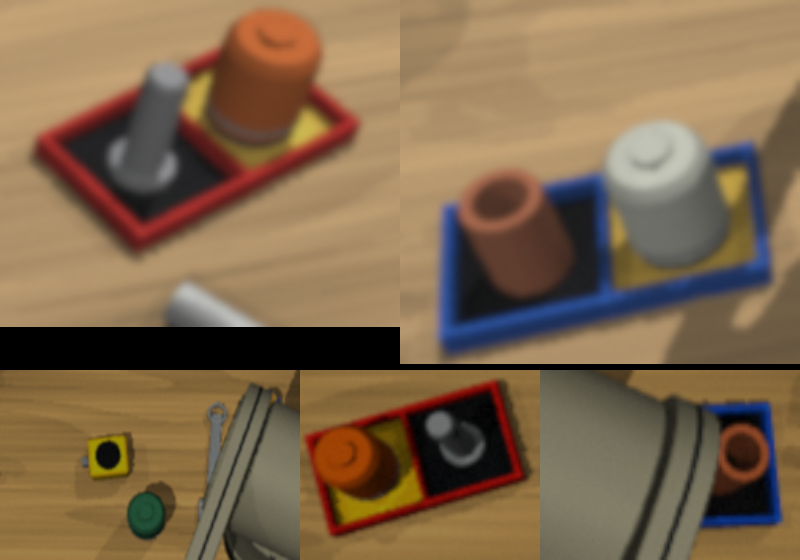

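The final crops show all four parts upright on the right floors: pin at (145,150) and orange filter at (265,90) in the red tray, bush at (520,240) and white filter at (670,200) in the blue one. Handing in.

```bash
python3 -c "
from bench import order
print(order.hand_in())"
```

```text
the job is handed in; nothing more can be done
None
```

Job handed in at about 31 s: the orange filter and steel pin are in the red tray, the white filter and bronze bush in the blue tray, all upright on the correct floors, and nothing else was picked up or touched; no verdict came back.

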